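# Pack the cooling channels interlocked and weigh them down

## Task

Clear the green tube rack out of the carrier tray and stand it on the green mat. Then pack the cooling channels: lay the three bare aluminium channels open-up in the tray's three slots, flat on its floor, and set every blue channel there is open-down between two of them, so that its flanges drop fully into their troughs and the ends are about flush. Last, lift the red weight up off its hooks and set it upright and level across the middle of the blue channel(s), at right angles to them and resting on all of them, without disturbing the jars, bottles and boxes around.

Things in the scene. Friction and masses are not known exactly. Their poses are not given: they have to be found in the camera images.
- up1: bare aluminium U-channel, lying open side UP: 90 mm long (x), 62 mm wide (y), 36 mm high, 4 mm walls (web and both flanges), about 120 g; origin at the centre of its underside (the underside of the web), z up. Starts on the bench; easily gripped across the outside of its two flanges (62 mm, along its y)
- up2: bare aluminium U-channel, lying open side UP: 90 mm long (x), 62 mm wide (y), 36 mm high, 4 mm walls (web and both flanges), about 120 g; origin at the centre of its underside (the underside of the web), z up. Starts on the bench; easily gripped across the outside of its two flanges (62 mm, along its y)
- up3: bare aluminium U-channel, lying open side UP: 90 mm long (x), 62 mm wide (y), 36 mm high, 4 mm walls (web and both flanges), about 120 g; origin at the centre of its underside (the underside of the web), z up. Starts on the bench; easily gripped across the outside of its two flanges (62 mm, along its y)
- down1: blue-painted U-channel, lying open side DOWN (web on top): 90 mm long (x), 62 mm wide (y), 36 mm high, 4 mm walls (web and both flanges), about 120 g; origin at the centre between the lower edges of its flanges (36 mm below its top face), z up. Starts on the bench; gripped across the outside of its flanges (62 mm, along its y). One or both are present (None all along: absent)
- down2: blue-painted U-channel, lying open side DOWN (web on top): 90 mm long (x), 62 mm wide (y), 36 mm high, 4 mm walls (web and both flanges), about 120 g; origin at the centre between the lower edges of its flanges (36 mm below its top face), z up. Starts on the bench; gripped across the outside of its flanges (62 mm, along its y). One or both are present (None all along: absent)
- tray: fixed carrier tray, white floor, orange ribs, 118 mm (x) by 268 mm (y); origin at the centre of its underside, floor top at z = 6 mm, ribs and rim top at z = 12 mm. Three slots, each 102 mm (x) by 72 mm (y), centred at y = -90, 0, +90 mm, parted by two ribs 18 mm wide at y = -45, +45 mm. An aluminium channel fits in each slot, its length along the tray's x; neighbours then stand 28 mm apart
- bridge0 (a point): point on the tray where the origin of a blue open-down channel comes to rest when it interlocks with the two aluminium channels beside the rib at tray y = -45 mm: 10 mm above the tray's underside (its lower edges stand on their webs; its top face is then at 46 mm)
- bridge1 (a point): point on the tray where the origin of a blue open-down channel comes to rest when it interlocks with the two aluminium channels beside the rib at tray y = 45 mm: 10 mm above the tray's underside (its lower edges stand on their webs; its top face is then at 46 mm)
- rack: bright green tube rack (a solid block with dark tube holes on top), 86 mm (x) by 50 mm (y) by 40 mm high, 160 g, origin at the centre of its underside; starts in the tray, in its middle slot; gripped across its 50 mm width
- mat: fixed flat green bench mat, 150 mm (x) by 120 mm (y), 3 mm thick, origin at the centre of its underside
- stand: fixed hook stand, origin on the bench under the middle of the hung weight. White post plate 70 mm wide, 135 mm high, from x = 58 to 72 mm; two steel prongs 8 mm thick at y = -24 and +24 mm run from it to x = -30 mm, their tops at z = 120 mm, their ends bent up to z = 134 mm. Steel base plate 10 mm thick, x = -55 to +95 mm, y = -60 to +60 mm
- weight: red weight, 0.45 kg: base bar 40 (x) by 140 (y) by 12 mm, legs at y = -44, +44 mm, grip bar 14 (x) by 100 (y) mm, z = 60 to 84 mm. Origin: centre of the base's underside. Hangs with the grip bar on the prongs, its axes along the stand's, origin 60 mm above the bench, base below the prongs: raise it 20 to 30 mm, then draw it 75 mm along the stand's -x off the prongs. Grip bar from above at its middle, across x
- jar_a: small white jar with a blue cap, 34 mm diameter, 50 mm high, bystander; origin centre of underside
- jar_b: small amber jar with a white cap, 34 mm diameter, 50 mm high, bystander; origin centre of underside
- wash_a: white wash bottle with a bent spout, 66 mm diameter, 185 mm high, bystander; origin centre of underside
- freezer_box: white freezer box, 130 x 130 x 60 mm, bystander; origin centre of underside

How it is judged:
By the outcome, as a careful person would: the job done as asked, in the order asked, and still so for the second after the job is handed in, with the robot touching nothing.
Of down1, down2 only 1 to 2 are there at a start; the rules pass over those that are not, and their reading is None.
At some moment in a run one of up1, up2, up3, down1, down2 may be knocked a few centimetres aside while the robot is not near it.
It also fails if it takes over 210 s, if anything falls off the work surface, if the arm or the gripper's body presses on something with over 40 N, if the wrist force passes 120 N, or if a joint passes its speed limit or range.

## Robot

A 7-joint arm with a two-finger parallel gripper is mounted at the origin on the work surface. World frame = base frame: x ahead of the robot, y to its left, z up, the work surface at z = 0. Lengths are in m, angles in rad, forces in N, time in s.
With the tool pointing down it reaches from about 0.4 to 0.85 m from the base axis. Payload 4.5 kg.
Tool frame: the origin (TCP) lies where the fingers leave the gripper's body, on its centre line; the fingertips stand 64 mm ahead of it and the grasp point (between the pads) lies 45 mm ahead of it; z points along the fingers, y is the direction in which the jaws open and shut (so a half turn about z gives the same grasp; the last joint's range is limited). The gripper opens to 88 mm and grips with 3 to 60 N. Pads are 18 mm wide; open, the fingers measure 123 mm over their backs; the gripper's body (75 mm by 187 mm) begins 45 mm behind the grasp point.
Start: joints at [-1.302, 0.689, -0.195, 1.565, 0.157, 0.902, -0.215], TCP at [0.145, 0.608, 0.303] pointing down, gripper open.
Joint ranges: [-3.01, 3.01], [-0.46, 2.08], [-1.47, 1.51], [0.13, 2.56], [-1, 4.14], [0.04, 2.09], [-2.66, 2.66]. Speed limits (rad/s): [2.57, 2.57, 3.14, 3.14, 3.14, 3.14, 3.14].

## Interface

Orientations are given as a unit quaternion [x, y, z, w].
In Python, from plant import monitor, snapshot, workorder, finder gives the robot as it stands.
- The arm moves only by the tool carry_out, never from a script. Its argument "motion" is one flat list of numbers, 6 for each row, row after row: the shift along the tool's x, y, z in cm, then the turn, a rotation vector about the tool's x, y, z in rad. In form: [x, y, z, rx, ry, rz, x, y, z, rx, ry, rz, ...]. A call has 1 to 8 rows; each row shifts and turns the commanded pose from where the row before left it, along the tool's axes as they then stand; what a row does not reach is not made up. A row lasts 1/8 s, in which the tool goes at most 62.5 mm and 10.7 degrees, less where a joint would pass 70% of its speed; a pose out of reach is approached as far as the arm can. A call with a gripper value outside its range is refused whole. "hand" is the finger opening in cm, from 0 to 8.81, set as the call begins (left out, the last holds). The fingers move at their own pace and stop on an object; "grip_force" is the grip in N (left out, the last holds). Time passes only in rows, so rows that do not move let the fingers close. It gives the time, the measured TCP pose, the force and the opening at its end, in the units of the state.
- monitor.get_state(): the state, without advancing time (a new reading comes with each control period).
- snapshot(name): name is "scene" or "top" or "wrist"; returns a dict with "frame" (480x640x3 uint8, red, green, blue), "range_z" (480x640 float32, m along the optical axis (not along the pixel's ray), 0 where there is no reading), "fx", "fy", "cx", "cy" (pixels), "D" ([k1, k2, p1, p2, k3] as OpenCV has them; the pictures are not rectified), "rvec" (rotation vector, rad) and "tvec" (3), from world to camera coordinates, as OpenCV has them; the wrist camera has in their place "hand_eye" (4x4, takes a point from camera to tool coordinates, whose origin is the TCP and whose axes are the flange's). Camera axes: x right, y down, z forward; pixel columns grow to the right and rows downward; lengths in m; the calibration is good to about 2 mm. A picture is of the moment at which its call begins: read the wrist's pose just before it.
- workorder.finish_job(): hands the job in, once; it reports no verdict.
Trained networks look in a picture, given as the dict that the camera call returned (one of the last four; its "shot" number tells which), for a name from the list of things; names that differ only in an ending like _2 or _b are one class to them, and where a whole thing is asked for, a point or a joint stands for the part that bears it (a point fixed in the world has none). Each returns a list of dicts, best first, with "p" (0 to 1); they miss things now and then, are a little off and sometimes report something else, mostly with a low value. They report only what shows in the picture. A call takes as long as a camera call.
- finder.masks_of(picture, thing): "pixels" (480x640 bool, what is visible of it) and "extent" ([left, top, right, bottom] in pixels, round what is visible of it).
The state is a dict: "clock": time; "q": joint angles; "qd": joint speeds; "joint_torque": joint torques, N m; "tool_pos": TCP position; "eef_rot": TCP orientation; "contact_force": force on the tool from outside, world axes, zero at the start; "moment": the same for the moment, N m; "opening": opening from 0.0 (shut) to 1.0 (fully open).
Only numpy, scipy, OpenCV 4.12 (cv2) and the standard library are available. Lean on these libraries where they do the work, as an engineer would, in place of code of your own. Each camera call takes 0.05 s, during which the arm holds its last target. There are 200 camera calls.

## Working session

There is one attempt and no reset: what is moved stays moved. The work goes in short steps, Python scripts to look and compute and a tool call to move; the robot and the scene stay as the last step left them, time stands still between calls to the robot, and variables do not carry over. Pictures are saved under pics/ and viewed, about 12 in all and at most 16, crops included, and the job is handed in when it is done.

Besides the shell and the picture viewer there is one more tool, called as name(argument=value, ...), one argument or row to a line, values as JSON. carry_out: Moves the arm, as the interface text tells. Its arguments: {"type":"object","properties":{"motion":{"type":"array"},"hand":{"type":"number"},"grip_force":{"type":"number"}},"required":["motion"]}

```bash
ls; mkdir -p pics; cat > h.py <<'E'
import numpy as np, cv2
from scipy.spatial.transform import Rotation as R
from plant import monitor, snapshot, workorder, finder
def pose():
    s=monitor.get_state(); T=np.eye(4); T[:3,:3]=R.from_quat(s['eef_rot']).as_matrix(); T[:3,3]=s['tool_pos']; return T
def snap(n):
    T=pose() if n=='wrist' else None
    p=snapshot(n)
    if n=='wrist': C=T@np.array(p['hand_eye'])
    else:
        W=np.eye(4); W[:3,:3]=cv2.Rodrigues(np.array(p['rvec'],float))[0]; W[:3,3]=np.ravel(p['tvec']); C=np.linalg.inv(W)
    p['C']=C; return p
def K(p): return np.array([[p['fx'],0,p['cx']],[0,p['fy'],p['cy']],[0,0,1.]])
def cloud(p,mask=None):
    z=p['range_z']; m=z>0
    if mask is not None: m=m&mask
    v,u=np.nonzero(m)
    n=cv2.undistortPoints(np.stack([u,v],1).astype(float)[:,None],K(p),np.array(p['D'],float))[:,0]
    P=np.c_[n,np.ones(len(n))]*z[v,u][:,None]
    return P@p['C'][:3,:3].T+p['C'][:3,3], u, v
def save(p,name): cv2.imwrite('pics/'+name+'.png',p['frame'][:,:,::-1])
E
python3 - <<'E'
from h import *
s=monitor.get_state(); print(s['clock'],s['tool_pos'],s['eef_rot'],s['opening'])
for n in ['scene','top','wrist']:
    p=snap(n); save(p,n+'0'); print(n,p['C'].round(3).tolist(),p['fx'])
    if n!='wrist': np.savez('pics/%s0.npz'%n,**{k:np.array(v) for k,v in p.items()})
E
```

```text
pics
0.0 [0.14531586 0.60734009 0.30191404] [ 1.17080760e-01  9.93121977e-01 -9.12030443e-04 -4.67093477e-05] 1.001208037682235
scene [[-0.621, 0.54, -0.568, 1.26], [0.783, 0.432, -0.447, 0.631], [0.004, -0.723, -0.691, 1.031], [0.0, 0.0, 0.0, 1.0]] 616.6421799710724
top [[0.03, -0.981, 0.194, 0.254], [-0.999, -0.026, 0.021, -0.018], [-0.016, -0.195, -0.981, 1.291], [0.0, 0.0, 0.0, 1.0]] 523.2681419396008
wrist [[0.233, 0.928, 0.291, 0.071], [0.972, -0.223, -0.07, 0.625], [-0.0, 0.3, -0.954, 0.384], [0.0, 0.0, 0.0, 1.0]] 390.1165385285424
```

View pics/top0.png

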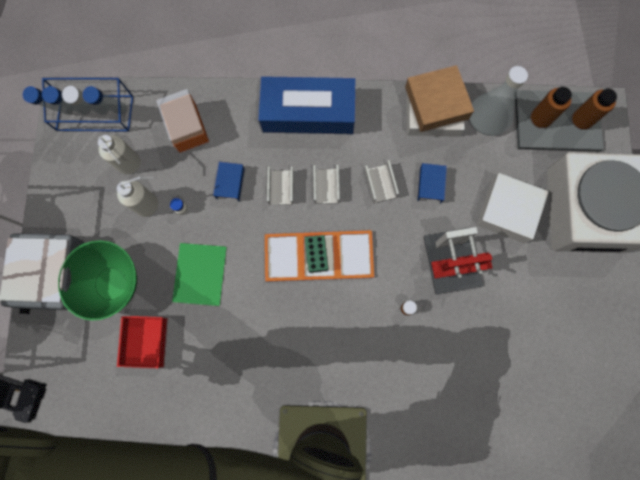

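View pics/scene0.png

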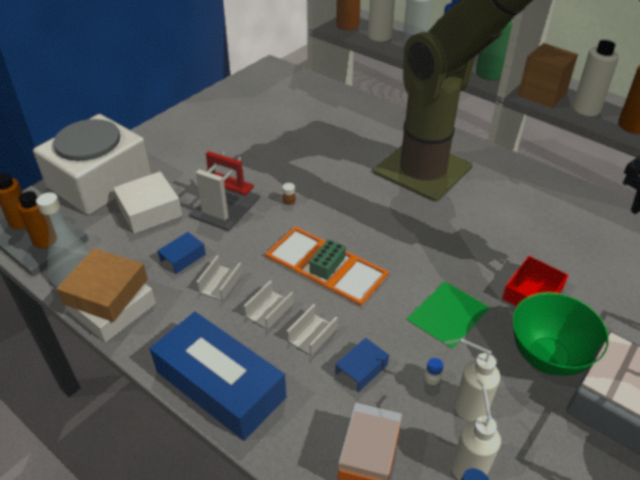

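Both blue channels are present: top view at (229,180) and (432,182). The three aluminium ones are at (280,187), (326,185) and (381,181), the tray at (320,256) with the rack in the middle, the mat at (200,274), and the stand with the weight at (460,262).

```bash
cat > look.py <<'E'
from h import *
import sys
def rect(P):
    (c,sz,a)=cv2.minAreaRect((P[:,:2]*1000).astype(np.float32)); 
    if sz[0]<sz[1]: sz=sz[::-1]; a+=90
    return np.round(c,1),np.round(sz,1),round((a+90)%180-90,1)
if __name__=='__main__':
  for n in ['top','scene']:
    p=snap(n)
    for t in ['up1','down1','rack','tray','mat','stand','weight','jar_a','jar_b','wash_a','freezer_box']:
        for d in finder.masks_of(p,t):
            if d['p']<.3: continue
            m=cv2.erode(d['pixels'].astype(np.uint8),np.ones((1,1)))>0
            P,_,_=cloud(p,m)
            if len(P)<10: continue
            z=P[:,2]; zh=np.percentile(z,95)
            T=P[z>zh-.012]
            print(n,t,round(d['p'],2),d['extent'],'zpc',np.percentile(z,[5,50,95]).round(3),'toprect',*rect(T),'med',np.median(P[:,:2],0).round(3))
E
python3 look.py
```

```text
top up1 0.84 [268.1, 166.2, 286.3, 207.3] zpc [0.    0.005 0.036] toprect [640.3 124.5] [92.2 62.7] 1.8 med [0.638 0.127]
top up1 0.81 [363.7, 158.7, 396.3, 204.0] zpc [-0.001  0.005  0.037] toprect [ 657.4 -130.9] [92.  63.3] 15.3 med [ 0.657 -0.135]
top up1 0.71 [314.2, 168.1, 336.9, 202.5] zpc [-0.     0.004  0.036] toprect [641.1   7.4] [79.4 60.2] 2.1 med [0.646 0.009]
top down1 0.97 [414.7, 164.2, 447.6, 205.4] zpc [0.003 0.036 0.04 ] toprect [ 657.1 -259.3] [92.5 63.6] -4.3 med [ 0.655 -0.257]
top down1 0.7 [216.7, 163.1, 244.2, 201.8] zpc [0.015 0.035 0.04 ] toprect [648.1 255.2] [92.1 60.8] -5.2 med [0.646 0.252]
top rack 0.66 [303.7, 233.0, 328.5, 271.9] zpc [0.04  0.046 0.05 ] toprect [465.3  26.8] [86.8 49.7] 7.9 med [0.464 0.027]
top tray 0.92 [265.8, 230.2, 371.2, 283.9] zpc [0.002 0.008 0.015] toprect [464.8  22.1] [268.3 119. ] -86.3 med [0.463 0.003]
top tray 0.49 [423.6, 227.2, 485.2, 295.0] zpc [0.006 0.011 0.134] toprect [ 460.8 -312.6] [105.6  69.2] 12.6 med [ 0.476 -0.299]
top stand 0.76 [420.6, 225.4, 485.2, 296.4] zpc [0.006 0.011 0.134] toprect [ 461.1 -312.9
[... 2582 characters left out ...]
9 -198.1] [36.  28.3] 40.0 med [ 0.347 -0.193]
scene jar_a 0.64 [426.0, 356.0, 442.6, 384.5] zpc [0.003 0.04  0.053] toprect [579.9 376.5] [33.9 29. ] 36.4 med [0.587 0.379]
scene jar_b 0.69 [282.3, 185.2, 294.2, 204.1] zpc [0.009 0.038 0.053] toprect [ 340.9 -198.1] [36.  28.3] 40.0 med [ 0.347 -0.193]
scene jar_b 0.64 [426.0, 356.0, 442.6, 384.5] zpc [0.003 0.04  0.053] toprect [579.9 376.5] [33.9 29. ] 36.4 med [0.587 0.379]
scene wash_a 0.56 [446.8, 339.1, 496.4, 422.7] zpc [0.009 0.108 0.18 ] toprect [622.3 471.3] [135.2  56.4] 57.5 med [0.608 0.472]
scene freezer_box 0.61 [113.6, 172.7, 181.5, 231.6] zpc [0.012 0.059 0.064] toprect [ 594.7 -455.2] [139.4 130.6] 70.4 med [ 0.606 -0.426]
```

```bash
cat > plan.py <<'E'
from h import *
# wp: list of (x,y,z_grasp,yaw_deg of object x axis; tool y = yaw+90, x = yaw+180) or None to pad
def rows(wps,T=None,step=.045,rot=9.):
    T=pose() if T is None else T.copy(); out=[]
    for w in wps:
        st=w[4] if len(w)>4 else step
        a=np.radians(w[3]); 
        if a is None: pass
        Rg=np.array([[-np.cos(a),-np.sin(a),0],[-np.sin(a),np.cos(a),0],[0,0,-1]])
        G=np.array([w[0],w[1],w[2]+.045])
        n=0
        d=np.linalg.norm(G-T[:3,3]); r=np.linalg.norm(R.from_matrix(T[:3,:3].T@Rg).as_rotvec())
        n=max(1,int(np.ceil(d/st)),int(np.ceil(np.degrees(r)/rot)))
        for k in range(n):
            f=1/(n-k)
            t=np.round(T[:3,:3].T@(G-T[:3,3])*f*100,1 if k<n-1 else 2)
            rv=np.round(R.from_matrix(T[:3,:3].T@Rg).as_rotvec()*f,2 if k<n-1 else 3)
            T[:3,3]+=T[:3,:3]@t/100; T[:3,:3]=T[:3,:3]@R.from_rotvec(rv).as_matrix()
            out.append([float(v)+0. for v in np.r_[t,rv]])
    return out,T
def show(*wps,T=None):
    o,T=rows(wps,T)
    for i in range(0,len(o),8):
        print('['+', '.join('%g'%v for r in o[i:i+8] for v in r)+']')
    print('--',len(o),'rows')
    return T
E
python3 - <<'E'
from h import *
from look import rect
for n in ['top','scene']:
    p=snap(n); h=cv2.cvtColor(p['frame'],cv2.COLOR_RGB2HSV)
    m=(h[...,0]>45)&(h[...,0]<80)&(h[...,1]>120)
    P,u,v=cloud(p,m); k=(P[:,2]<.012)&(P[:,1]>.2)&(P[:,1]<.45)&(P[:,0]>.3)&(P[:,0]<.6); print(n,'mat',k.sum(),*rect(P[k]),np.median(P[k],0))
    for t in ['tray']:
        d=finder.masks_of(p,t)[0]; 
        P,u,v=cloud(p,d['pixels']); hh=h[v,u]; k=(hh[:,0]<20)&(hh[:,1]>130)&(P[:,2]<.02)
        print(n,'tray orange',*rect(P[k]),np.median(P[k],0))
from plan import show
show((.466,.026,.13,7.5),(.466,.026,.034,7.5))
E
```

```text
top mat 2629 [411.6 318. ] [145.6 117.3] -2.9 [0.41024137 0.31802181 0.00270569]
top tray orange [464.9  21. ] [268.3 118.1] -86.4 [0.46379516 0.03053175 0.01187715]
scene mat 2797 [395.8 340.1] [188.  164.1] -3.4 [0.41456891 0.31761888 0.00308079]
scene tray orange [465.1  19. ] [272.6 124.4] -86.8 [0.4820296  0.05623295 0.01218508]
[-2.8, -3.1, 0.8, 0, 0, -0.02, -2.7, -3.1, 0.8, 0, 0, -0.02, -2.7, -3.2, 0.8, 0, 0, -0.02, -2.6, -3.2, 0.8, 0, 0, -0.02, -2.5, -3.3, 0.8, 0, 0, -0.02, -2.5, -3.3, 0.8, 0, 0, -0.02, -2.4, -3.4, 0.8, 0, 0, -0.02, -2.3, -3.4, 0.8, 0, 0, -0.03]
[-2.2, -3.5, 0.8, 0, 0, -0.02, -2.2, -3.6, 0.8, 0, 0, -0.03, -2.1, -3.6, 0.8, 0, 0, -0.02, -2, -3.6, 0.8, 0, 0, -0.03, -1.9, -3.7, 0.8, 0, 0, -0.02, -1.8, -3.8, 0.8, 0, 0, -0.03, -1.7, -3.8, 0.8, 0, 0, -0.02, -1.57, -3.82, 0.77, 0, 0, -0.026]
[0, 0, 3.2, 0, 0, 0, 0, 0, 3.2, 0, 0, 0, 0, 0, 3.2, 0, 0, 0]
-- 19 rows
```

carry_out(
  motion=[-2.8, -3.1, 0.8, 0, 0, -0.02, -2.7, -3.1, 0.8, 0, 0, -0.02, -2.7, -3.2, 0.8, 0, 0, -0.02, -2.6, -3.2, 0.8, 0, 0, -0.02, -2.5, -3.3, 0.8, 0, 0, -0.02, -2.5, -3.3, 0.8, 0, 0, -0.02, -2.4, -3.4, 0.8, 0, 0, -0.02, -2.3, -3.4, 0.8, 0, 0, -0.03],
)

```text
clock: 2.55
tool_pos: [0.3059, 0.3165, 0.2387]
eef_rot: [0.032, 0.999, 0.0, 0.0]
contact_force: [1.4, -0.4, 0.6]
opening: 1.001
```

carry_out(
  motion=[-2.2, -3.5, 0.8, 0, 0, -0.02, -2.2, -3.6, 0.8, 0, 0, -0.03, -2.1, -3.6, 0.8, 0, 0, -0.02, -2, -3.6, 0.8, 0, 0, -0.03, -1.9, -3.7, 0.8, 0, 0, -0.02, -1.8, -3.8, 0.8, 0, 0, -0.03, -1.7, -3.8, 0.8, 0, 0, -0.02, -1.57, -3.82, 0.77, 0, 0, -0.026],
)

```text
clock: 3.55
tool_pos: [0.4671, 0.0248, 0.1748]
eef_rot: [-0.066, 0.998, 0.0, 0.001]
contact_force: [0.3, -0.0, 0.4]
opening: 1.0
```

carry_out(
  motion=[0, 0, 0, 0, 0, 0, 0, 0, 0, 0, 0, 0],
)

```text
clock: 3.8
tool_pos: [0.466, 0.0265, 0.1751]
eef_rot: [-0.066, 0.998, 0.0, 0.0]
contact_force: [-0.4, 1.0, 0.2]
opening: 1.003
```

```bash
python3 - <<'E'
from h import *
from look import rect
T=pose(); print(T.round(3)[:3])
p=snap('wrist'); save(p,'w1')
for t in ['rack','tray']:
  for d in finder.masks_of(p,t)[:1]:
    P,u,v=cloud(p,d['pixels']); print(t,d['p'],*rect(P[P[:,2]>np.percentile(P[:,2],95)-.012]),np.percentile(P[:,2],[5,50,95]))
E
```

```text
[[-0.991 -0.131  0.     0.466]
 [-0.131  0.991  0.001  0.027]
 [-0.     0.001 -1.     0.175]]
rack 0.8 [466.4  25.9] [85.3 50.2] 7.7 [0.03443384 0.04603506 0.04725479]
tray 0.7 [465.9  24.1] [275.6 118.8] -86.6 [0.00510738 0.00665754 0.01279401]
```

View pics/w1.png

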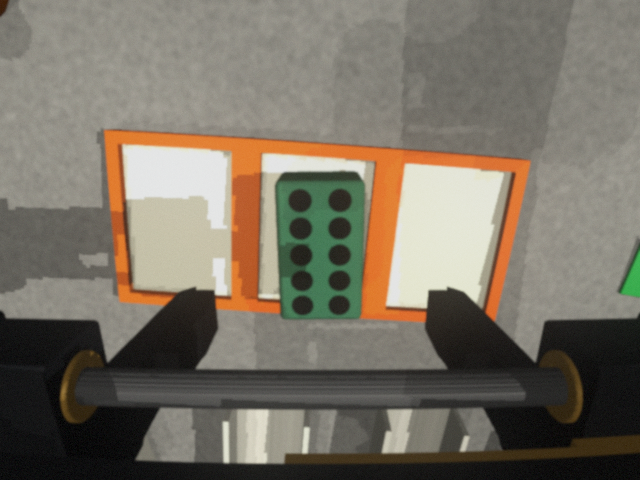

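Rack (320,245) sits in the tray's middle slot as expected; wrist and top views agree within 2 mm.

```bash
python3 - <<'E'
from plan import *
T=show((.4664,.026,.034,7.5))
T=show((.4664,.026,.11,7.5),(.411,.318,.11,-3),T=T)
T=show((.411,.318,.034,-3),T=T)
E
```

```text
[0, -0.1, 3.2, 0, 0, 0, 0, 0, 3.2, 0, 0, 0, -0.05, -0.05, 3.23, 0.001, 0, 0.003]
-- 3 rows
[0, 0, -3.8, 0, 0, 0, 0, 0, -3.8, 0, 0, 0, 0.2, 4.2, 0, 0, 0, 0.03, 0.4, 4.2, 0, 0, 0, 0.03, 0.5, 4.2, 0, 0, 0, 0.02, 0.6, 4.2, 0, 0, 0, 0.03, 0.7, 4.2, 0, 0, 0, 0.02, 0.8, 4.2, 0, 0, 0, 0.03]
[0.9, 4.19, -0.01, 0, 0, 0.023]
-- 9 rows
[0, 0, 3.8, 0, 0, 0, 0, 0.01, 3.8, 0, 0, 0]
-- 2 rows
```

carry_out(
  motion=[0, -0.1, 3.2, 0, 0, 0, 0, 0, 3.2, 0, 0, 0, -0.05, -0.05, 3.2, 0, 0, 0, 0, 0, 0, 0, 0, 0],
)

```text
clock: 4.45
tool_pos: [0.4665, 0.0259, 0.0781]
eef_rot: [-0.067, 0.998, -0.0, -0.0]
contact_force: [-0.8, -0.4, 0.1]
opening: 0.998
```

carry_out(
  motion=[0, 0, 0, 0, 0, 0, 0, 0, 0, 0, 0, 0, 0, 0, 0, 0, 0, 0, 0, 0, 0, 0, 0, 0, 0, 0, 0, 0, 0, 0, 0, 0, 0, 0, 0, 0],
  hand=4,
  grip_force=25,
)

```text
clock: 5.2
tool_pos: [0.4668, 0.0247, 0.0792]
eef_rot: [-0.066, 0.998, 0.0, 0.0]
contact_force: [-0.2, 1.1, 4.8]
opening: 0.566
```

carry_out(
  motion=[0, 0, -3.8, 0, 0, 0, 0, 0, -3.8, 0, 0, 0, 0.2, 4.2, 0, 0, 0, 0.03, 0.4, 4.2, 0, 0, 0, 0.03, 0.5, 4.2, 0, 0, 0, 0.02, 0.6, 4.2, 0, 0, 0, 0.03, 0.7, 4.2, 0, 0, 0, 0.02, 0.8, 4.2, 0, 0, 0, 0.03],
)

```text
clock: 6.2
tool_pos: [0.4184, 0.2751, 0.1546]
eef_rot: [0.015, 1.0, -0.001, -0.0]
contact_force: [1.1, 0.3, -1.5]
opening: 0.563
```

carry_out(
  motion=[0.9, 4.2, 0, 0, 0, 0.023, 0, 0, 0, 0, 0, 0, 0, 0, 3.8, 0, 0, 0, 0, 0, 2.5, 0, 0, 0, 0, 0, 1.0, 0, 0, 0, 0, 0, 0.5, 0, 0, 0, 0, 0, 0, 0, 0, 0],
)

```text
clock: 7.08
tool_pos: [0.4114, 0.3164, 0.0773]
eef_rot: [0.026, 1.0, 0.0, 0.0]
contact_force: [0.6, 0.3, -0.9]
opening: 0.566
```

carry_out(
  motion=[0, 0, 0.2, 0, 0, 0, 0, 0, 0, 0, 0, 0],
)

```text
clock: 7.32
tool_pos: [0.4116, 0.3167, 0.0763]
eef_rot: [0.026, 1.0, 0.001, 0.001]
contact_force: [-1.0, -0.3, 4.2]
opening: 0.566
```

carry_out(
  motion=[0, 0, 0, 0, 0, 0, 0, 0, 0, 0, 0, 0, 0, 0, 0, 0, 0, 0, 0, 0, -3, 0, 0, 0, 0, 0, -4, 0, 0, 0, 0, 0, -4, 0, 0, 0],
  hand=7.5,
)

```text
clock: 8.07
tool_pos: [0.4109, 0.3164, 0.186]
eef_rot: [0.026, 1.0, -0.0, -0.0]
contact_force: [0.9, 0.1, 0.9]
opening: 0.857
```

```bash
cat > ups.py <<'E'
from h import *
from look import rect
# find channels (known 92x62) with top-height points from several cameras; print averaged
def find(t,cams=('top','scene')):
    res=[]
    for n in cams:
        p=snap(n)
        for d in finder.masks_of(p,t):
            if d['p']<.35: continue
            P,_,_=cloud(p,d['pixels']); 
            if len(P)<30: continue
            zh=np.percentile(P[:,2],97); T=P[P[:,2]>zh-.01]
            c,s,a=rect(T)
            print(n,t,round(d['p'],2),c,s,a,'z',round(float(zh),3))
            res.append((c,s,a))
    return res
if __name__=='__main__':
    import sys
    for t in sys.argv[1:]: find(t)
E
python3 ups.py up1 rack; python3 - <<'E'
from plan import *
show((.641,.1235,.13,1.7))
E
```

```text
top up1 0.74 [635.6 123.3] [79.5 60.3] 1.7 z 0.036
top up1 0.7 [643.5   7.5] [83.  60.2] 2.0 z 0.037
top up1 0.64 [ 656.7 -130.7] [89.4 63.3] 15.4 z 0.038
scene up1 0.7 [ 658.5 -131.8] [94.  66.5] 16.2 z 0.038
scene up1 0.62 [643.6 122.2] [89.3 64.8] 0.7 z 0.038
scene up1 0.42 [ 343.5 -197.4] [29.  25.5] 40.6 z 0.054
top rack 0.36 [ 339.6 -198.7] [30.1 29.6] -43.8 z 0.054
scene rack 0.93 [411.8 316.3] [89.7 50. ] -3.1 z 0.047
scene rack 0.68 [ 658.5 -131.9] [90.9 64.3] 16.3 z 0.038
[-3.4, -2.6, 0.1, 0, 0, -0.01, -3.4, -2.6, 0.1, 0, 0, -0.01, -3.4, -2.6, 0.1, 0, 0, -0.01, -3.4, -2.7, 0.1, 0, 0, -0.01, -3.3, -2.7, 0.2, 0, 0, -0.01, -3.3, -2.8, 0.1, 0, 0, -0.02, -3.22, -2.78, 0.17, -0.002, -0.002, -0.011]
-- 7 rows
```

carry_out(
  motion=[-3.4, -2.6, 0.1, 0, 0, -0.01, -3.4, -2.6, 0.1, 0, 0, -0.01, -3.4, -2.6, 0.1, 0, 0, -0.01, -3.4, -2.7, 0.1, 0, 0, -0.01, -3.3, -2.7, 0.2, 0, 0, -0.01, -3.3, -2.8, 0.1, 0, 0, -0.02, -3.22, -2.78, 0.17, 0, 0, -0.011, 0, 0, 0, 0, 0, 0],
  hand=8.8,
)

```text
clock: 9.48
tool_pos: [0.6434, 0.1194, 0.1743]
eef_rot: [-0.011, 1.0, -0.002, -0.0]
contact_force: [0.3, -0.7, -0.4]
opening: 0.996
```

```bash
cat > near.py <<'E'
from h import *
from look import rect
# wrist cloud: points in a box near expected xy, in height band -> rect
def near(x,y,zl,zh,r=.075,name=None):
    p=snap('wrist')
    if name: save(p,name)
    P,u,v=cloud(p); k=(np.hypot(P[:,0]-x,P[:,1]-y)<r)&(P[:,2]>zl)&(P[:,2]<zh)
    print('near',k.sum(),*rect(P[k]),'z',np.percentile(P[k,2],[5,50,95]).round(4))
    return P[k]
E
python3 - <<'E'
from near import *
near(.641,.1235,.02,.045,name='w2'); T=pose(); print(T[:3,3].round(4))
E
```

```text
near 2817 [642.1 123.2] [90.2 61.7] 1.7 z [0.0228 0.0357 0.037 ]
[0.6417 0.1222 0.1746]
```

View pics/w2.png

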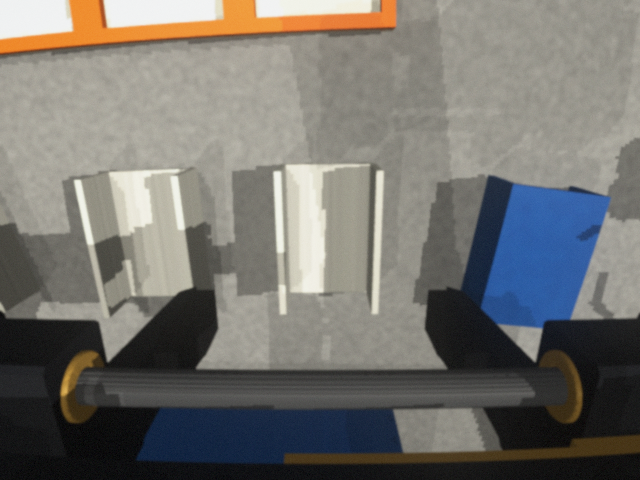

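```bash
cat > slot.py <<'E'
from plan import *
import sys
TX,TY,TA=.4652,.022,3.6
def slot(ty):
    a=np.radians(TA); return TX-np.sin(a)*ty, TY+np.cos(a)*ty
def seq(x,y,yaw,ty,gz,pz,hi=.12,pre=None):
    T=None
    print('DOWN'); T=show((x,y,gz+.02,yaw),(x,y,gz,yaw),T=T)
    sx,sy=slot(ty)
    print('CARRY'); T=show((x,y,hi,yaw),(sx,sy,hi,TA),T=T)
    print('LOWER'); T=show((sx,sy,pz+.02,TA),(sx,sy,pz+.001,TA,.01),T=T)
if __name__=='__main__': seq(*map(float,sys.argv[1:]))
E
python3 slot.py .6421 .1232 1.7 .09 .029 .035
```

```text
DOWN
[0, 0.1, 4, 0, 0, 0, -0.06, 0.01, 4.06, -0.001, -0.002, -0.004, 0, 0, 2, 0, 0, 0]
-- 3 rows
CARRY
[0, 0, -3, 0, 0, 0, 0, 0, -3.1, 0, 0, 0, 0, 0, -3, 0, 0, 0, 3.7, -0.1, 0, 0, 0, -0.01, 3.6, -0.1, 0, 0, 0, -0.01, 3.7, 0, 0, 0, 0, 0, 3.6, -0.1, 0, 0, 0, -0.01, 3.68, 0, -0.01, 0, 0, -0.003]
-- 8 rows
LOWER
[0, 0, 3.3, 0, 0, 0, 0, 0, 3.2, 0, 0, 0, 0, 0, 1, 0, 0, 0, 0, 0, 0.9, 0, 0, 0]
-- 4 rows
```

carry_out(
  motion=[0, 0.1, 4, 0, 0, 0, -0.06, 0, 4, 0, 0, -0.004, 0, 0, 2, 0, 0, 0, 0, 0, 0, 0, 0, 0],
)

```text
clock: 10.02
tool_pos: [0.6405, 0.1258, 0.0749]
eef_rot: [-0.017, 1.0, -0.0, -0.002]
contact_force: [0.2, -0.9, 0.8]
opening: 0.996
```

carry_out(
  motion=[0, 0, 0, 0, 0, 0, 0, 0, 0, 0, 0, 0, 0, 0, 0, 0, 0, 0, 0, 0, 0, 0, 0, 0, 0, 0, 0, 0, 0, 0],
  hand=5,
  grip_force=20,
)

```text
clock: 10.65
tool_pos: [0.6427, 0.1249, 0.0775]
eef_rot: [-0.016, 1.0, 0.0, 0.001]
contact_force: [-0.9, -0.1, 5.5]
opening: 0.705
```

carry_out(
  motion=[0, 0, -3, 0, 0, 0, 0, 0, -3.1, 0, 0, 0, 0, 0, -3, 0, 0, 0, 3.7, -0.1, 0, 0, 0, -0.01, 3.6, -0.1, 0, 0, 0, -0.01, 3.7, 0, 0, 0, 0, 0, 3.6, -0.1, 0, 0, 0, -0.01, 3.68, 0, 0, 0, 0, -0.003],
)

```text
clock: 11.65
tool_pos: [0.4585, 0.1129, 0.1675]
eef_rot: [-0.033, 0.999, 0.0, 0.0]
contact_force: [0.5, 0.1, -1.1]
opening: 0.698
```

carry_out(
  motion=[0, 0, 0, 0, 0, 0, 0, 0, 3.3, 0, 0, 0, 0, 0, 3.2, 0, 0, 0, 0, 0, 1, 0, 0, 0, 0, 0, 0.8, 0, 0, 0, 0, 0, 0, 0, 0, 0],
)

```text
clock: 12.4
tool_pos: [0.4601, 0.1131, 0.0844]
eef_rot: [-0.033, 0.999, 0.0, 0.0]
contact_force: [0.2, 0.4, -0.5]
opening: 0.697
```

carry_out(
  motion=[0, 0, 0.1, 0, 0, 0, 0, 0, 0, 0, 0, 0],
)

```text
clock: 12.65
tool_pos: [0.4599, 0.113, 0.0838]
eef_rot: [-0.033, 0.999, 0.0, 0.0]
contact_force: [-0.0, 0.3, -1.2]
opening: 0.699
```

carry_out(
  motion=[0, 0, 0, 0, 0, 0, 0, 0, 0, 0, 0, 0, 0, 0, 0, 0, 0, 0, 0, 0, -3, 0, 0, 0, 0, 0, -4, 0, 0, 0, 0, 0, 0, 0, 0, 0],
  hand=7.4,
)

```text
clock: 13.4
tool_pos: [0.4607, 0.1131, 0.1554]
eef_rot: [-0.033, 0.999, 0.001, 0.002]
contact_force: [-0.2, -0.6, -0.4]
opening: 0.839
```

```bash
python3 - <<'E'
from near import *
near(.4595,.1118,.03,.055,name='w3'); T=pose(); print(T[:3,3].round(4))
from ups import find
find('up1')
E
python3 - <<'E'
from plan import *
show((.646,.007,.13,3))
E
```

```text
near 3292 [459.3 112.6] [90.8 61.9] 3.8 z [0.0325 0.0417 0.043 ]
[0.4602 0.113  0.1542]
top up1 0.84 [644.5   8.8] [84.1 62.7] 1.8 z 0.038
top up1 0.82 [ 657. -131.] [90.8 63.1] 15.6 z 0.037
scene up1 0.68 [647.2   5.6] [93.7 66.5] 2.4 z 0.038
scene up1 0.63 [ 658.4 -131.5] [88.6 65. ] 15.5 z 0.038
scene up1 0.58 [459.5 120.7] [93.1 83.9] 5.8 z 0.044
[-3.6, -2.4, -0.5, 0, 0, 0, -3.6, -2.4, -0.4, 0, 0, 0, -3.6, -2.3, -0.5, 0, 0, 0, -3.6, -2.4, -0.4, 0, 0, 0.01, -3.56, -2.27, -0.49, -0.001, -0.002, 0.004]
-- 5 rows
```

carry_out(
  motion=[-3.6, -2.4, -0.5, 0, 0, 0, -3.6, -2.4, -0.4, 0, 0, 0, -3.6, -2.3, -0.5, 0, 0, 0, -3.6, -2.4, -0.4, 0, 0, 0.01, -3.56, -2.27, -0.49, 0, 0, 0.004, 0, 0, 0, 0, 0, 0, 0, 0, 0, 0, 0, 0],
  hand=8.8,
)

```text
clock: 14.52
tool_pos: [0.645, 0.0079, 0.1748]
eef_rot: [-0.027, 1.0, 0.0, -0.002]
contact_force: [0.2, 0.3, 0.3]
opening: 1.004
```

```bash
cat > pick.py <<'E'
from near import *
from slot import *
import sys
x,y,ty,gz,pz=map(float,sys.argv[1:6])
P=near(x,y,.02,.05); c,s,a=rect(P); print(pose()[:3,3].round(4))
seq(c[0]/1000,c[1]/1000,a,ty,gz,pz)
E
python3 pick.py .646 .007 0 .029 .035
```

```text
near 2681 [648.1   6.9] [90.  61.7] 3.0 z [0.0231 0.0357 0.037 ]
[0.6449 0.0084 0.1752]
DOWN
[-0.2, -0.1, 4.1, 0, 0, 0, -0.14, -0.07, 4.02, 0.001, -0.003, 0.002, 0, 0, 2, 0, 0, 0]
-- 3 rows
CARRY
[0, 0, -3, 0, 0, 0, 0, 0, -3.1, 0, 0, 0, 0, 0, -3, 0, 0, 0, 3.6, 0.5, 0, 0, 0, 0, 3.6, 0.5, 0, 0, 0, 0, 3.7, 0.5, 0, 0, 0, 0, 3.6, 0.5, 0, 0, 0, -0.01, 3.68, 0.5, -0.01, 0, 0, 0]
-- 8 rows
LOWER
[0, 0, 3.3, 0, 0, 0, 0, 0, 3.2, 0, 0, 0, 0, 0, 1, 0, 0, 0, 0, 0, 0.9, 0, 0, 0]
-- 4 rows
```

carry_out(
  motion=[-0.2, -0.1, 4.1, 0, 0, 0, -0.1, -0.07, 4.0, 0, 0, 0, 0, 0, 2, 0, 0, 0, 0, 0, 0, 0, 0, 0],
)

```text
clock: 15.08
tool_pos: [0.6481, 0.0063, 0.074]
eef_rot: [-0.027, 1.0, 0.0, -0.002]
contact_force: [0.3, -0.2, 0.9]
opening: 0.997
```

carry_out(
  motion=[0, 0, 0, 0, 0, 0, 0, 0, 0, 0, 0, 0, 0, 0, 0, 0, 0, 0, 0, 0, 0, 0, 0, 0, 0, 0, 0, 0, 0, 0],
  hand=5,
)

```text
clock: 15.7
tool_pos: [0.6501, 0.0057, 0.0764]
eef_rot: [-0.026, 1.0, 0.0, 0.001]
contact_force: [-1.1, 1.0, 6.5]
opening: 0.702
```

carry_out(
  motion=[0, 0, -3, 0, 0, 0, 0, 0, -3.1, 0, 0, 0, 0, 0, -3, 0, 0, 0, 3.6, 0.5, 0, 0, 0, 0, 3.6, 0.5, 0, 0, 0, 0, 3.7, 0.5, 0, 0, 0, 0, 3.6, 0.5, 0, 0, 0, -0.01, 3.68, 0.5, 0, 0, 0, 0],
)

```text
clock: 16.7
tool_pos: [0.4655, 0.0206, 0.1664]
eef_rot: [-0.031, 1.0, 0.0, 0.0]
contact_force: [0.3, 0.2, -1.0]
opening: 0.703
```

carry_out(
  motion=[0, 0, 0, 0, 0, 0, 0, 0, 3.3, 0, 0, 0, 0, 0, 3.2, 0, 0, 0, 0, 0, 1, 0, 0, 0, 0, 0, 0.8, 0, 0, 0, 0, 0, 0, 0, 0, 0],
)

```text
clock: 17.45
tool_pos: [0.4671, 0.0206, 0.0833]
eef_rot: [-0.031, 1.0, 0.0, 0.0]
contact_force: [-0.7, -0.5, -1.4]
opening: 0.704
```

carry_out(
  motion=[0.1, 0.1, 0.1, 0, 0, 0, 0, 0, 0, 0, 0, 0],
)

```text
clock: 17.7
tool_pos: [0.4657, 0.0216, 0.0827]
eef_rot: [-0.031, 1.0, 0.0, 0.0]
contact_force: [-0.3, -1.4, -1.3]
opening: 0.699
```

carry_out(
  motion=[0, 0, 0, 0, 0, 0, 0, 0, 0, 0, 0, 0, 0, 0, 0, 0, 0, 0, 0, 0, -3, 0, 0, 0, 0, 0, -4, 0, 0, 0, 0, 0, 0, 0, 0, 0],
  hand=7.2,
)

```text
clock: 18.45
tool_pos: [0.4666, 0.0215, 0.1542]
eef_rot: [-0.031, 1.0, 0.001, 0.002]
contact_force: [0.3, 0.0, -0.3]
opening: 0.82
```

```bash
python3 - <<'E'
from near import *
near(.4652,.022,.03,.055,r=.057); T=pose(); print(T[:3,3].round(4))
from ups import find
find('up1')
from plan import *
show((.658,-.131,.13,15.6))
E
```

```text
near 3362 [463.8  21.2] [90.8 62. ] 3.6 z [0.0322 0.0417 0.0429]
[0.4661 0.0213 0.153 ]
top up1 0.68 [455.8 113.6] [87.8 61.7] 4.7 z 0.044
scene up1 0.93 [ 657.  -131.9] [91.1 65.5] 15.0 z 0.038
scene up1 0.89 [459.4 111.6] [91.1 64.5] 4.9 z 0.045
scene up1 0.71 [464.9  19.3] [89.1 66.9] 3.4 z 0.044
scene up1 0.58 [474.8 325.8] [289.1 140.7] 6.7 z 0.009
scene up1 0.39 [ 593.3 -457.8] [142.7 131.8] 70.2 z 0.064
[-3.1, -2.7, -0.4, 0, 0, -0.03, -3, -2.8, -0.4, 0, 0, -0.04, -2.8, -3, -0.4, 0, 0, -0.03, -2.8, -3, -0.4, 0, 0, -0.04, -2.6, -3.1, -0.4, 0, 0, -0.03, -2.51, -3.27, -0.4, 0, -0.002, -0.04]
-- 6 rows
```

carry_out(
  motion=[-3.1, -2.7, -0.4, 0, 0, -0.03, -3, -2.8, -0.4, 0, 0, -0.04, -2.8, -3, -0.4, 0, 0, -0.03, -2.8, -3, -0.4, 0, 0, -0.04, -2.6, -3.1, -0.4, 0, 0, -0.03, -2.51, -3.27, -0.4, 0, 0, -0.04, 0, 0, 0, 0, 0, 0, 0, 0, 0, 0, 0, 0],
  hand=8.8,
)

```text
clock: 19.7
tool_pos: [0.6573, -0.1298, 0.1748]
eef_rot: [-0.136, 0.991, 0.001, -0.001]
contact_force: [-0.8, 0.1, -0.4]
opening: 1.001
```

```bash
python3 pick.py .658 -.131 -.09 .029 .035
```

```text
near 2724 [ 658.3 -132.1] [90.2 61.8] 15.1 z [0.0224 0.0357 0.037 ]
[ 0.6572 -0.1294  0.1751]
DOWN
[0, -0.2, 4.1, 0, 0, 0.01, -0.05, -0.11, 4.01, 0.002, -0.002, 0.001, 0, 0, 2, 0, 0, 0]
-- 3 rows
CARRY
[0, 0, -3, 0, 0, 0, 0, 0, -3.1, 0, 0, 0, 0, 0, -3, 0, 0, 0, 3.3, 2.2, 0, 0, 0, 0.04, 3.4, 2.1, 0, 0, 0, 0.04, 3.4, 1.9, 0, 0, 0, 0.04, 3.5, 1.8, 0, 0, 0, 0.04, 3.64, 1.72, 0, -0.001, 0, 0.04]
-- 8 rows
LOWER
[0, 0, 3.3, 0, 0, 0, 0, 0, 3.2, 0, 0, 0, 0, 0, 1, 0, 0, 0, 0, 0, 0.9, 0, 0, 0]
-- 4 rows
```

carry_out(
  motion=[0, -0.2, 4.1, 0, 0, 0.01, -0.05, -0.1, 4.0, 0, 0, 0, 0, 0, 2, 0, 0, 0, 0, 0, 0, 0, 0, 0],
)

```text
clock: 20.25
tool_pos: [0.6586, -0.1327, 0.074]
eef_rot: [-0.131, 0.991, 0.001, -0.001]
contact_force: [-0.4, 0.5, -0.2]
opening: 0.997
```

carry_out(
  motion=[0, 0, 0, 0, 0, 0, 0, 0, 0, 0, 0, 0, 0, 0, 0, 0, 0, 0, 0, 0, 0, 0, 0, 0, 0, 0, 0, 0, 0, 0],
  hand=5,
)

```text
clock: 20.88
tool_pos: [0.6604, -0.1335, 0.0764]
eef_rot: [-0.131, 0.991, -0.0, 0.001]
contact_force: [-1.2, 1.0, 5.5]
opening: 0.698
```

carry_out(
  motion=[0, 0, -3, 0, 0, 0, 0, 0, -3.1, 0, 0, 0, 0, 0, -3, 0, 0, 0, 3.3, 2.2, 0, 0, 0, 0.04, 3.4, 2.1, 0, 0, 0, 0.04, 3.4, 1.9, 0, 0, 0, 0.04, 3.5, 1.8, 0, 0, 0, 0.04, 3.64, 1.72, 0, 0, 0, 0.04],
)

```text
clock: 21.88
tool_pos: [0.4711, -0.069, 0.1664]
eef_rot: [-0.03, 1.0, 0.0, 0.0]
contact_force: [0.9, 0.7, -1.2]
opening: 0.706
```

carry_out(
  motion=[0, 0, 0, 0, 0, 0, 0, 0, 3.3, 0, 0, 0, 0, 0, 3.2, 0, 0, 0, 0, 0, 0, 0, 0, 0],
)

```text
clock: 22.38
tool_pos: [0.4724, -0.0692, 0.0997]
eef_rot: [-0.032, 0.999, -0.0, -0.001]
contact_force: [-0.8, 1.2, -1.2]
opening: 0.701
```

```bash
python3 - <<'E'
from slot import *
import time
print(slot(-.09), np.mean([pose()[:3,3] for _ in range(5)],0).round(4)); show((*slot(-.09),.037,3.6,.01))
E
```

```text
(np.float64(0.47085114675763823), np.float64(-0.06782240555854444)) [ 0.4724 -0.0692  0.0997]
[0.1, 0.1, 0.9, 0, 0, 0, 0.05, 0.05, 0.87, -0.001, -0.002, 0]
-- 2 rows
```

carry_out(
  motion=[0.1, 0.1, 0.8, 0, 0, 0, 0.0, 0.0, 0.8, 0, 0, 0, 0, 0, 0.1, 0, 0, 0, 0, 0, 0, 0, 0, 0],
)

```text
clock: 22.88
tool_pos: [0.4714, -0.0683, 0.0844]
eef_rot: [-0.031, 1.0, -0.0, 0.0]
contact_force: [0.5, -0.8, -0.3]
opening: 0.699
```

carry_out(
  motion=[0, 0, 0, 0, 0, 0, 0, 0, 0, 0, 0, 0, 0, 0, 0, 0, 0, 0, 0, 0, -3, 0, 0, 0, 0, 0, -4, 0, 0, 0, 0, 0, 0, 0, 0, 0],
  hand=7.2,
)

```text
clock: 23.62
tool_pos: [0.4724, -0.0685, 0.1563]
eef_rot: [-0.031, 1.0, 0.0, 0.002]
contact_force: [-0.4, -0.7, -0.9]
opening: 0.818
```

```bash
python3 - <<'E'
from near import *
near(.4709,-.0678,.03,.055,r=.057,name='w4'); T=pose(); print(T[:3,3].round(4))
from ups import find
find('down1')
from plan import *
show((.6565,-.2595,.13,-4.8))
E
```

```text
near 3296 [469.7 -68.7] [90.6 62. ] 3.5 z [0.0322 0.0417 0.043 ]
[ 0.4718 -0.0686  0.155 ]
top down1 0.83 [647.8 255.7] [91.2 61.9] -4.9 z 0.04
top down1 0.68 [ 556.4 -206.1] [330.6  72.1] -24.8 z 0.041
scene down1 0.78 [ 656.5 -259.9] [93. 71.] -6.0 z 0.041
scene down1 0.73 [648.4 254.5] [92.8 64.5] -5.4 z 0.04
[-2.9, -3.4, -0.4, 0, 0, 0.02, -3, -3.3, -0.4, 0, 0, 0.03, -3, -3.2, -0.4, 0, 0, 0.02, -3.1, -3.2, -0.3, 0, 0, 0.03, -3.2, -3.1, -0.4, 0, 0, 0.02, -3.31, -2.95, -0.3, 0, -0.002, 0.026]
-- 6 rows
```

View pics/w4.png

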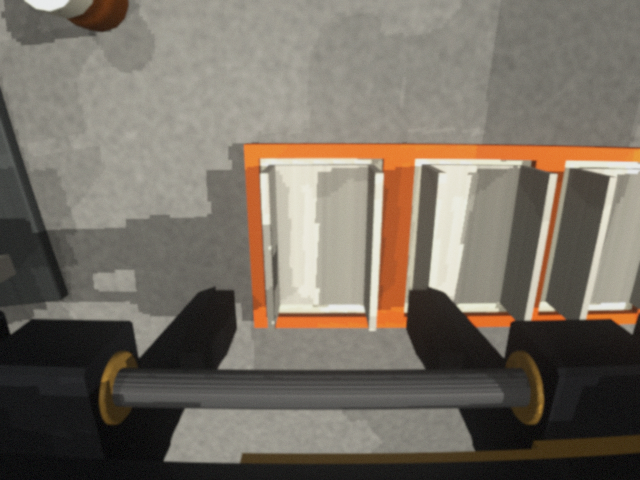

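All three aluminium channels lie in their slots (tops at z=42 mm). Now the blue ones.

carry_out(
  motion=[-2.9, -3.4, -0.4, 0, 0, 0.02, -3, -3.3, -0.4, 0, 0, 0.03, -3, -3.2, -0.4, 0, 0, 0.02, -3.1, -3.2, -0.3, 0, 0, 0.03, -3.2, -3.1, -0.4, 0, 0, 0.02, -3.31, -2.95, -0.3, 0, 0, 0.026, 0, 0, 0, 0, 0, 0, 0, 0, 0, 0, 0, 0],
  hand=8.8,
)

```text
clock: 24.88
tool_pos: [0.656, -0.2581, 0.1747]
eef_rot: [0.041, 0.999, 0.001, -0.001]
contact_force: [-0.5, -0.3, 0.7]
opening: 0.998
```

```bash
sed -i 's/TX,TY,TA=.*/TX,TY,TA=.4643,.0217,3.6/' slot.py; python3 pick.py .6565 -.2595 -.045 .028 .038
```

```text
near 14635 [ 657.3 -260.2] [90.9 61.8] -4.9 z [0.0349 0.036  0.0371]
[ 0.656  -0.2577  0.175 ]
DOWN
[-0.1, -0.1, 4.1, 0, 0, 0, -0.08, -0.15, 4.1, 0.001, -0.003, 0.004, 0, 0, 2, 0, 0, 0]
-- 3 rows
CARRY
[0, 0, -3.1, 0, 0, 0, 0, 0, -3, 0, 0, 0, 0, 0.01, -3.1, 0, 0, 0, 3, 3.1, 0, 0, 0, -0.02, 2.9, 3.2, 0, 0, 0, -0.02, 2.9, 3.3, 0, 0, 0, -0.02, 2.8, 3.3, 0, 0, 0, -0.02, 2.7, 3.4, 0, 0, 0, -0.02]
[2.7, 3.4, 0, 0, 0, -0.02, 2.6, 3.49, 0, 0, 0, -0.028]
-- 10 rows
LOWER
[0, 0, 3.1, 0, 0, 0, 0, 0, 3.1, 0, 0, 0, 0, 0, 1, 0, 0, 0, 0, 0, 0.9, 0, 0, 0]
-- 4 rows
```

carry_out(
  motion=[-0.1, -0.1, 4.1, 0, 0, 0, -0.08, -0.15, 4.1, 0, 0, 0.004, 0, 0, 2, 0, 0, 0, 0, 0, 0, 0, 0, 0],
)

```text
clock: 25.42
tool_pos: [0.6575, -0.261, 0.0729]
eef_rot: [0.043, 0.999, 0.001, -0.002]
contact_force: [0.4, 0.2, 0.1]
opening: 0.996
```

carry_out(
  motion=[0, 0, 0, 0, 0, 0, 0, 0, 0, 0, 0, 0, 0, 0, 0, 0, 0, 0, 0, 0, 0, 0, 0, 0, 0, 0, 0, 0, 0, 0],
  hand=5,
)

```text
clock: 26.05
tool_pos: [0.6593, -0.2622, 0.0755]
eef_rot: [0.044, 0.999, -0.0, 0.001]
contact_force: [-1.6, 1.0, 6.1]
opening: 0.7
```

carry_out(
  motion=[0, 0, -3.1, 0, 0, 0, 0, 0, -3, 0, 0, 0, 0, 0, -3.1, 0, 0, 0, 3, 3.1, 0, 0, 0, -0.02, 2.9, 3.2, 0, 0, 0, -0.02, 2.9, 3.3, 0, 0, 0, -0.02, 2.8, 3.3, 0, 0, 0, -0.02, 2.7, 3.4, 0, 0, 0, -0.02],
)

```text
clock: 27.05
tool_pos: [0.5224, -0.0917, 0.1662]
eef_rot: [-0.006, 1.0, 0.0, 0.0]
contact_force: [0.1, -0.2, -1.5]
opening: 0.7
```

carry_out(
  motion=[2.7, 3.4, 0, 0, 0, -0.02, 2.6, 3.49, 0, 0, 0, -0.028, 0, 0, 0, 0, 0, 0, 0, 0, 3.1, 0, 0, 0, 0, 0, 0, 0, 0, 0],
)

```text
clock: 27.68
tool_pos: [0.4687, -0.0255, 0.1341]
eef_rot: [-0.03, 1.0, -0.001, -0.001]
contact_force: [-0.3, -0.4, -1.1]
opening: 0.703
```

```bash
python3 - <<'E'
from slot import *
print(slot(-.045), pose()[:3,3].round(4)); show((*slot(-.045),.039,3.6,.02))
p=snap('wrist'); save(p,'w5')
E
```

```text
(np.float64(0.4671255733788191), np.float64(-0.02321120277927222)) [ 0.4687 -0.0255  0.1341]
[0, 0.1, 1.7, 0, 0, 0, 0.1, 0.1, 1.7, 0, 0, 0, 0.03, 0.05, 1.61, -0.001, -0.002, -0.003]
-- 3 rows
```

View pics/w5.png

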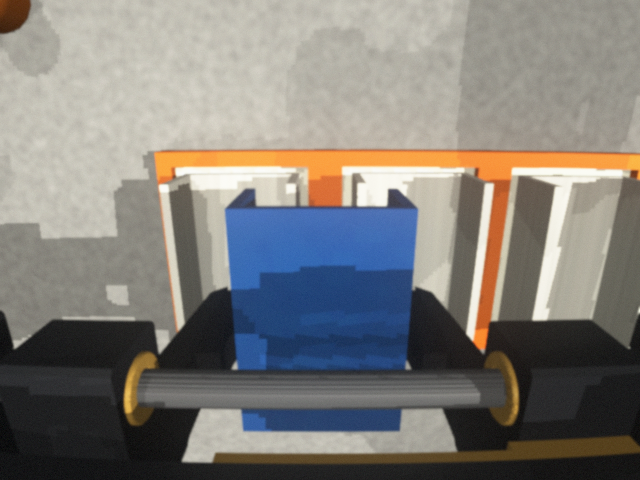

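carry_out(
  motion=[0, 0.1, 1, 0, 0, 0, 0.1, 0.1, 0, 0, 0, 0, 0, 0, 0, 0, 0, 0],
)

```text
clock: 28.1
tool_pos: [0.4678, -0.0228, 0.1254]
eef_rot: [-0.03, 1.0, 0.0, 0.0]
contact_force: [-0.1, 0.1, -1.0]
opening: 0.699
```

```bash
python3 - <<'E'
from near import *
near(.467,-.0232,.07,.1); print(pose()[:3,3].round(4))
E
```

```text
near 37653 [465.4 -23.5] [94.7 91.1] -86.5 z [0.0843 0.0861 0.0897]
[ 0.4679 -0.0228  0.1255]
```

carry_out(
  motion=[-0.1, 0, 1, 0, 0, 0, 0, 0, 1, 0, 0, 0, 0, 0, 1, 0, 0, 0, 0, 0, 0.6, 0, 0, 0, 0, 0, 0.3, 0, 0, 0, 0, 0, 0, 0, 0, 0],
)

```text
clock: 28.9
tool_pos: [0.4688, -0.0227, 0.0861]
eef_rot: [-0.03, 1.0, -0.0, -0.0]
contact_force: [-0.9, 0.3, -1.8]
opening: 0.7
```

carry_out(
  motion=[0, 0, 0.1, 0, 0, 0, 0, 0, 0, 0, 0, 0],
)

```text
clock: 29.15
tool_pos: [0.4689, -0.0228, 0.0854]
eef_rot: [-0.03, 1.0, 0.0, 0.0]
contact_force: [0.2, -0.6, 0.9]
opening: 0.697
```

carry_out(
  motion=[0, 0, 0, 0, 0, 0, 0, 0, 0, 0, 0, 0, 0, 0, 0, 0, 0, 0, 0, 0, -3, 0, 0, 0, 0, 0, -4, 0, 0, 0, 0, 0, 0, 0, 0, 0],
  hand=7.0,
)

```text
clock: 29.9
tool_pos: [0.4699, -0.0228, 0.1572]
eef_rot: [-0.03, 1.0, 0.001, 0.002]
contact_force: [0.1, -1.2, -0.2]
opening: 0.793
```

```bash
python3 - <<'E'
from near import *
P=near(.467,-.0232,.0435,.06,r=.06); print(pose()[:3,3].round(4))
from ups import find
find('down1'); find('up1',('scene',))
from plan import *
show((.648,.255,.13,-5))
E
```

```text
near 18697 [466.5 -23.2] [90.8 61.9] 3.4 z [0.045  0.0461 0.0471]
[ 0.4693 -0.023   0.156 ]
top down1 0.97 [648.3 255.7] [93.2 62.1] -4.9 z 0.041
top down1 0.93 [441.4 -23.8] [60.4 44.8] -88.2 z 0.05
scene down1 0.77 [648.9 254.6] [93.5 63.7] -5.8 z 0.04
scene down1 0.7 [465.4 -17.4] [96.3 78.4] 4.0 z 0.051
scene up1 0.93 [475.8  43.1] [106.6  52.6] -29.6 z 0.044
scene up1 0.77 [488.5 -85.6] [103.   51.1] 40.1 z 0.043
scene up1 0.71 [457.9 111.6] [91.9 65.3] 3.4 z 0.044
[-2.5, 3.3, -0.3, 0, 0, 0.02, -2.4, 3.4, -0.3, 0, 0, 0.02, -2.3, 3.4, -0.3, 0, 0, 0.02, -2.2, 3.5, -0.2, 0, 0, 0.02, -2.2, 3.5, -0.3, 0, 0, 0.02, -2.1, 3.6, -0.2, 0, 0, 0.02, -2, 3.6, -0.3, 0, 0, 0.01, -2.02, 3.58, -0.2, 0, -0.002, 0.018]
-- 8 rows
```

First blue channel is seated, top at z=46 mm, within 0.5 mm. Next the second.

carry_out(
  motion=[-2.5, 3.3, -0.3, 0, 0, 0.02, -2.4, 3.4, -0.3, 0, 0, 0.02, -2.3, 3.4, -0.3, 0, 0, 0.02, -2.2, 3.5, -0.2, 0, 0, 0.02, -2.2, 3.5, -0.3, 0, 0, 0.02, -2.1, 3.6, -0.2, 0, 0, 0.02, -2, 3.6, -0.3, 0, 0, 0.01, -2.02, 3.58, -0.2, 0, 0, 0.018],
)

```text
clock: 31.25
tool_pos: [0.6487, 0.256, 0.1752]
eef_rot: [0.044, 0.999, -0.001, -0.001]
contact_force: [1.0, -0.7, -0.0]
opening: 0.795
```

carry_out(
  motion=[0, 0, 0, 0, 0, 0, 0, 0, 0, 0, 0, 0],
  hand=8.8,
)

```text
clock: 31.5
tool_pos: [0.6478, 0.2539, 0.175]
eef_rot: [0.044, 0.999, -0.001, -0.001]
contact_force: [0.9, 0.5, 0.3]
opening: 0.988
```

```bash
python3 pick.py .648 .255 .045 .028 .038
```

```text
near 14577 [649.5 254.8] [90.5 61.7] -5.4 z [0.0349 0.036  0.0371]
[0.6479 0.2532 0.1752]
DOWN
[-0.1, 0.1, 4.1, 0, 0, 0, -0.06, 0.09, 4.12, -0.003, -0.001, 0.006, 0, 0, 2, 0, 0, 0]
-- 3 rows
CARRY
[0, 0, -3.1, 0, 0, 0, 0, 0, -3, 0, 0, 0, 0, 0, -3.1, 0, 0, 0, 2.8, -3.4, 0, 0, 0, -0.03, 2.9, -3.3, 0, 0, 0, -0.03, 3, -3.3, 0, 0, 0, -0.02, 3.1, -3.2, 0, 0, 0, -0.03, 3.2, -3.1, 0, 0, 0, -0.02]
[3.3, -2.97, 0, 0, 0, -0.027]
-- 9 rows
LOWER
[0, 0, 3.1, 0, 0, 0, -0.01, 0, 3.1, 0, 0, 0, 0, 0, 1, 0, 0, 0, 0, 0, 0.9, 0, 0, 0]
-- 4 rows
```

carry_out(
  motion=[-0.1, 0.1, 4.1, 0, 0, 0, -0.06, 0.09, 4.1, 0, 0, 0.006, 0, 0, 2, 0, 0, 0, 0, 0, 0, 0, 0, 0],
)

```text
clock: 32.05
tool_pos: [0.6495, 0.2553, 0.073]
eef_rot: [0.047, 0.999, -0.001, -0.001]
contact_force: [-0.3, 0.5, -0.3]
opening: 0.998
```

carry_out(
  motion=[0, 0, 0, 0, 0, 0, 0, 0, 0, 0, 0, 0, 0, 0, 0, 0, 0, 0, 0, 0, 0, 0, 0, 0, 0, 0, 0, 0, 0, 0],
  hand=5,
)

```text
clock: 32.67
tool_pos: [0.6509, 0.2567, 0.0755]
eef_rot: [0.047, 0.999, 0.0, 0.001]
contact_force: [-0.5, -0.8, 6.0]
opening: 0.705
```

carry_out(
  motion=[0, 0, -3.1, 0, 0, 0, 0, 0, -3, 0, 0, 0, 0, 0, -3.1, 0, 0, 0, 2.8, -3.4, 0, 0, 0, -0.03, 2.9, -3.3, 0, 0, 0, -0.03, 3, -3.3, 0, 0, 0, -0.02, 3.1, -3.2, 0, 0, 0, -0.03, 3.2, -3.1, 0, 0, 0, -0.02],
)

```text
clock: 33.67
tool_pos: [0.4931, 0.0983, 0.1664]
eef_rot: [-0.018, 1.0, 0.0, 0.0]
contact_force: [0.7, -0.7, -2.3]
opening: 0.702
```

carry_out(
  motion=[3.3, -2.97, 0, 0, 0, -0.027, 0, 0, 0, 0, 0, 0, 0, 0, 3.1, 0, 0, 0, 0, 0, 1.0, 0, 0, 0, 0, 0, 0, 0, 0, 0, 0, 0, 0, 0, 0, 0],
)

```text
clock: 34.42
tool_pos: [0.4627, 0.0688, 0.1257]
eef_rot: [-0.032, 0.999, 0.0, 0.0]
contact_force: [0.5, -0.7, -1.0]
opening: 0.703
```

```bash
python3 - <<'E'
from slot import *
from near import near
print(slot(.045), pose()[:3,3].round(4)); near(*slot(.045),.07,.1)
p=snap('wrist'); d=finder.masks_of(p,'down1')
for e in d[:3]:
    P,_,_=cloud(p,e['pixels']); k=P[:,2]>.07
    if k.sum()>50: from look import rect; print(e['p'],*rect(P[k]),np.median(P[k],0))
E
```

```text
(np.float64(0.4614744266211809), np.float64(0.06661120277927222)) [0.4627 0.0688 0.1257]
near 37396 [461.2  68.7] [94.8 91.4] -86.3 z [0.0847 0.0863 0.0898]
0.81 [461.4  68.6] [91.6 69.3] 3.8 [0.44613083 0.06737604 0.08639876]
```

carry_out(
  motion=[0, -0.2, 1, 0, 0, 0, 0, 0, 1, 0, 0, 0, 0, 0, 1, 0, 0, 0, 0, 0, 0.6, 0, 0, 0, 0, 0, 0.4, 0, 0, 0, 0, 0, 0, 0, 0, 0],
)

```text
clock: 35.33
tool_pos: [0.4624, 0.0664, 0.0852]
eef_rot: [-0.032, 0.999, -0.0, 0.0]
contact_force: [0.1, -0.8, -0.1]
opening: 0.702
```

carry_out(
  motion=[0, 0, 0, 0, 0, 0, 0, 0, 0, 0, 0, 0, 0, 0, 0, 0, 0, 0, 0, 0, -3, 0, 0, 0, 0, 0, -4, 0, 0, 0, 0, 0, 0, 0, 0, 0],
  hand=7.0,
)

```text
clock: 36.08
tool_pos: [0.4635, 0.0665, 0.1572]
eef_rot: [-0.031, 1.0, 0.001, 0.002]
contact_force: [0.5, 0.6, -0.4]
opening: 0.797
```

```bash
python3 - <<'E'
from near import *
P=near(.4615,.067,.0435,.06,r=.06,name='w6'); print(pose()[:3,3].round(4))
# stand/weight from both fixed cameras
for n in ['top','scene']:
    p=snap(n); save(p,n+'1'); h=cv2.cvtColor(p['frame'],cv2.COLOR_RGB2HSV)
    P,u,v=cloud(p); k=(np.hypot(P[:,0]-.44,P[:,1]+.318)<.09)&((h[v,u,0]<8)|(h[v,u,0]>172))&(h[v,u,1]>130)
    b=k&(P[:,2]>.125)&(P[:,2]<.15); print(n,'bar',b.sum(),*rect(P[b]),np.percentile(P[b,2],[5,50,95]))
    b=k&(P[:,2]>.055)&(P[:,2]<.085); print(n,'base',b.sum(),*rect(P[b]),np.percentile(P[b,2],[5,50,95]))
E
```

```text
near 18688 [462.  52.] [91.2 89.9] 3.5 z [0.045  0.046  0.0471]
[0.463  0.0661 0.156 ]
top bar 305 [ 440.5 -318.6] [99.7 14.6] -78.2 [0.13198075 0.1435245  0.14751247]
top base 515 [ 441.1 -317.9] [139.5  40.9] -78.3 [0.06787461 0.0721428  0.07631557]
scene bar 315 [ 441.4 -318.9] [101.8  22.9] -79.7 [0.12734793 0.14054708 0.14656737]
scene base 326 [ 439.6 -305.7] [117.4  41.8] -80.4 [0.06491081 0.07314623 0.07885235]
```

View pics/w6.png

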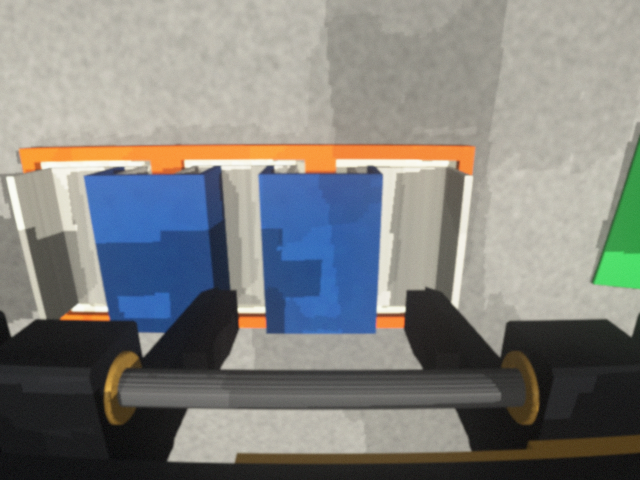

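```bash
python3 - <<'E'
from plan import *
print(monitor.get_state()['q'].round(2) if hasattr(monitor.get_state()['q'],'round') else monitor.get_state()['q'])
show((.4625,.06,.22,3.6),(.4408,-.3186,.22,-78.3))
show((.4625,.06,.22,3.6),(.4408,-.3186,.22,101.7))
E
```

```text
[ 0.01  0.79 -0.41  2.15  0.86  0.38  0.52]
[0, -0.2, -3.7, 0, 0, 0, 0, -0.2, -3.7, 0, 0, 0, 0.01, -0.2, -3.63, 0, -0.001, 0, 0.5, -3.8, 0, 0, 0, 0.14, -0.1, -3.8, 0, 0, 0, 0.14, -0.6, -3.7, 0, 0, 0, 0.14, -1.1, -3.6, 0, 0, 0, 0.14, -1.6, -3.4, 0, 0, 0, 0.14]
[-2.1, -3.2, 0, 0, 0, 0.15, -2.5, -2.8, 0, 0, 0, 0.14, -2.9, -2.5, 0, 0, 0, 0.15, -3.3, -2, 0, 0, 0, 0.14, -3.46, -1.46, 0.01, 0, 0.001, 0.149]
-- 13 rows
[0, -0.2, -3.7, 0, 0, 0, 0, -0.2, -3.7, 0, 0, 0, 0.01, -0.2, -3.63, 0, -0.001, 0, 0.4, -3.4, 0, 0, 0, -0.16, 1, -3.3, 0, 0, 0, -0.16, 1.5, -3.1, 0, 0, 0, -0.15, 1.9, -2.9, 0, 0, 0, -0.16, 2.3, -2.5, 0, 0, 0, -0.15]
[2.7, -2.2, 0, 0, 0, -0.16, 3, -1.7, 0, 0, 0, -0.15, 3.2, -1.2, 0, 0, 0, -0.16, 3.4, -0.7, 0, 0, 0, -0.15, 3.5, -0.2, 0, 0, 0, -0.16, 3.39, 0.44, 0.01, 0, 0, -0.152]
-- 14 rows
```

carry_out(
  motion=[0, -0.2, -3.7, 0, 0, 0, 0, -0.2, -3.7, 0, 0, 0, 0, -0.2, -3.6, 0, 0, 0, 0.5, -3.8, 0, 0, 0, 0.14, -0.1, -3.8, 0, 0, 0, 0.14, -0.6, -3.7, 0, 0, 0, 0.14, -1.1, -3.6, 0, 0, 0, 0.14, -1.6, -3.4, 0, 0, 0, 0.14],
  hand=4.5,
)

```text
clock: 37.22
tool_pos: [0.4512, -0.1296, 0.2639]
eef_rot: [0.315, 0.949, -0.0, -0.001]
contact_force: [0.4, 0.4, -0.9]
opening: 0.514
```

carry_out(
  motion=[-2.1, -3.2, 0, 0, 0, 0.15, -2.5, -2.8, 0, 0, 0, 0.14, -2.9, -2.5, 0, 0, 0, 0.15, -3.3, -2, 0, 0, 0, 0.14, -3.4, -1.5, 0, 0, 0, 0.149, 0, 0, 0, 0, 0, 0, 0, 0, 0, 0, 0, 0],
)

```text
clock: 38.1
tool_pos: [0.4405, -0.3167, 0.2641]
eef_rot: [0.63, 0.776, -0.0, -0.001]
contact_force: [0.8, 0.4, 0.2]
opening: 0.512
```

```bash
python3 - <<'E'
from near import *
from plan import *
p=snap('wrist'); save(p,'w7'); h=cv2.cvtColor(p['frame'],cv2.COLOR_RGB2HSV)
P,u,v=cloud(p); k=((h[v,u,0]<8)|(h[v,u,0]>172))&(h[v,u,1]>130)
b=k&(P[:,2]>.135)&(P[:,2]<.15); print('bar',b.sum(),*rect(P[b]),np.percentile(P[b,2],[5,50,95]))
print(monitor.get_state()['q'], pose()[:3,3])
show((.4408,-.3186,.132,-78.3))
E
```

```text
bar 4112 [ 441.9 -319.4] [100.  14.] -78.9 [0.14233448 0.14371123 0.14483178]
[ 0.73137382  0.64525096 -0.31785954  1.85116547  0.29727553  0.69355792
  0.45057288] [ 0.44072565 -0.31630141  0.2644032 ]
[-0.1, 0, 4.4, 0, 0, 0, -0.14, -0.03, 4.34, -0.001, -0.002, 0.004]
-- 2 rows
```

View pics/w7.png

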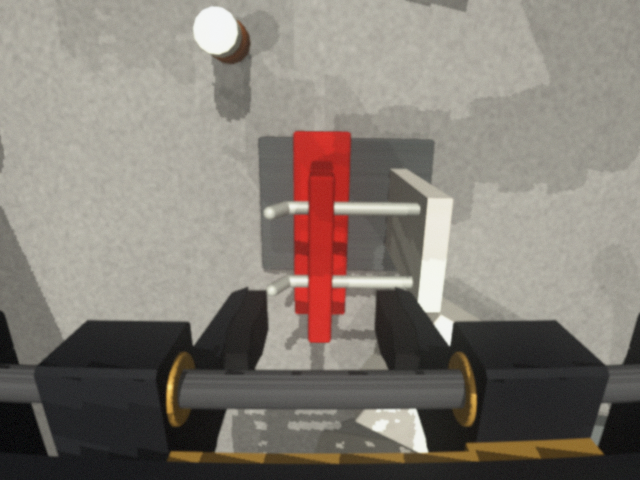

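carry_out(
  motion=[-0.1, 0, 3, 0, 0, 0.005, -0.1, 0.1, 3, 0, 0, 0, 0, 0, 2.0, 0, 0, 0, 0, 0, 0.7, 0, 0, 0, 0, 0, 0, 0, 0, 0],
)

```text
clock: 38.78
tool_pos: [0.4423, -0.3188, 0.1781]
eef_rot: [0.632, 0.775, 0.0, -0.0]
contact_force: [0.5, 0.2, -0.5]
opening: 0.508
```

carry_out(
  motion=[0, 0, 0, 0, 0, 0, 0, 0, 0, 0, 0, 0, 0, 0, 0, 0, 0, 0, 0, 0, 0, 0, 0, 0, 0, 0, 0, 0, 0, 0, 0, 0, 0, 0, 0, 0],
  hand=0.5,
  grip_force=50,
)

```text
clock: 39.52
tool_pos: [0.4415, -0.3199, 0.1785]
eef_rot: [0.633, 0.774, -0.0, -0.0]
contact_force: [-3.4, 0.0, 4.5]
opening: 0.151
```

carry_out(
  motion=[0, 0, -1, 0, 0, 0, 0, 0, -1, 0, 0, 0, 0, 0, -0.8, 0, 0, 0, 0, 0, 0, 0, 0, 0],
)

```text
clock: 40.02
tool_pos: [0.4424, -0.3198, 0.2069]
eef_rot: [0.633, 0.774, 0.0, 0.001]
contact_force: [0.0, -0.6, -4.8]
opening: 0.152
```

carry_out(
  motion=[0, -2, 0, 0, 0, 0, 0, -2, 0, 0, 0, 0, 0, -2, 0, 0, 0, 0, 0, -2, 0, 0, 0, 0, 0, -0.5, 0, 0, 0, 0, 0, 0, 0, 0, 0, 0],
)

```text
clock: 40.78
tool_pos: [0.3589, -0.3367, 0.2063]
eef_rot: [0.633, 0.774, 0.0, 0.0]
contact_force: [0.4, -0.4, -5.3]
opening: 0.153
```

```bash
python3 - <<'E'
from slot import *
T=pose(); print(T[:3].round(3)); x,y=T[:2,3]
x1,y1=slot(0)
p=snap('scene'); save(p,'scene2')
T=show((x,y,.24,-78.9,.03),(x1,y1,.24,3.6-90,.035),T=T)
E
```

```text
[[-0.198  0.98   0.001  0.359]
 [ 0.98   0.198 -0.    -0.337]
 [-0.     0.001 -1.     0.206]]
[0, 0, -2.6, 0, 0, 0, 0, 0, -2.6, 0, 0, 0, 0, 0.01, -2.67, 0.001, 0, 0.006, 3, 1.6, 0, 0, 0, 0.01, 3, 1.5, 0, 0, 0, 0.01, 3, 1.5, 0, 0, 0, 0.01, 3.1, 1.5, 0, 0, 0, 0.01, 3.1, 1.4, 0, 0, 0, 0.01]
[3.1, 1.4, 0, 0, 0, 0.01, 3.1, 1.4, 0, 0, 0, 0.01, 3.1, 1.4, 0, 0, 0, 0.02, 3.1, 1.3, 0, 0, 0, 0.01, 3.2, 1.2, 0, 0, 0, 0.02, 3.19, 1.22, -0.01, 0, 0, 0.011]
-- 14 rows
```

View pics/scene2.png

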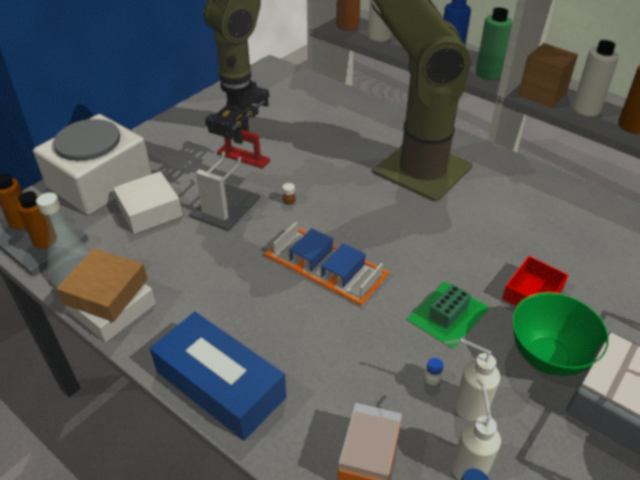

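The weight is off the hooks and level at (240,150). The stand, jar and packed tray (328,262) are undisturbed.

carry_out(
  motion=[0, 0, -2.6, 0, 0, 0, 0, 0, -2.6, 0, 0, 0, 0, 0, -2.6, 0, 0, 0.006, 3, 1.6, 0, 0, 0, 0.01, 3, 1.5, 0, 0, 0, 0.01, 3, 1.5, 0, 0, 0, 0.01, 3.1, 1.5, 0, 0, 0, 0.01, 3.1, 1.4, 0, 0, 0, 0.01],
)

```text
clock: 41.82
tool_pos: [0.4075, -0.172, 0.2844]
eef_rot: [0.654, 0.757, 0.001, 0.0]
contact_force: [0.4, 0.1, -5.1]
opening: 0.155
```

carry_out(
  motion=[3.1, 1.4, 0, 0, 0, 0.01, 3.1, 1.4, 0, 0, 0, 0.01, 3.1, 1.4, 0, 0, 0, 0.02, 3.1, 1.3, 0, 0, 0, 0.01, 3.2, 1.2, 0, 0, 0, 0.02, 3.19, 1.22, 0, 0, 0, 0.011, 0, 0, 0, 0, 0, 0, 0, 0, 0, 0, 0, 0],
)

```text
clock: 42.82
tool_pos: [0.4638, 0.0219, 0.2841]
eef_rot: [0.684, 0.729, -0.0, -0.0]
contact_force: [-1.0, 0.1, -4.2]
opening: 0.149
```

```bash
cat > wt.py <<'E'
from near import *
from slot import *
for n in ['wrist','top','scene']:
    p=snap(n); h=cv2.cvtColor(p['frame'],cv2.COLOR_RGB2HSV)
    P,u,v=cloud(p); k=((h[v,u,0]<8)|(h[v,u,0]>172))&(h[v,u,1]>130)&(np.hypot(P[:,0]-.464,P[:,1]-.022)<.1)
    for nm,lo,hi in [('base',P[k,2].min()-.0,P[k,2].min()+.04),('bar',P[k,2].max()-.012,P[k,2].max())]:
        b=k&(P[:,2]>lo)&(P[:,2]<hi); print(n,nm,b.sum(),*rect(P[b]),np.percentile(P[b,2],[5,50,95]).round(4))
    b=(h[v,u,0]>100)&(h[v,u,0]<125)&(h[v,u,1]>120)&(np.hypot(P[:,0]-.464,P[:,1]-.022)<.11)&(P[:,2]<.06)
    q=P[b&(P[:,1]>.022)]; r=P[b&(P[:,1]<.022)]
    if len(q)>50 and len(r)>50: print(n,'blues',*rect(q),*rect(r))
print(pose()[:3,3].round(4))
E
python3 wt.py; python3 -c "
from slot import *
show((*slot(0),.15,3.6-90,.03),(*slot(0),.12,3.6-90,.01))"
```

```text
wrist base 26 [463.1  34. ] [133.7  94.4] -13.9 [0.011  0.012  0.0134]
wrist bar 32 [463.6  48.2] [6.7 1.2] 3.8 [0.296  0.2967 0.2975]
wrist blues [460.5  66. ] [87.5 59.6] 3.6 [465.8 -21.7] [87.4 61. ] 3.9
top base 133 [460.1  79. ] [38.3 20.3] 9.2 [0.174  0.177  0.1821]
top bar 1 [374.5  31. ] [0. 0.] 0.0 [0.6755 0.6755 0.6755]
scene base 1 [406.6  90.5] [0. 0.] 0.0 [0.0119 0.0119 0.0119]
[0, 0, 3, 0, 0, 0, 0, 0, 3, 0, 0, 0, 0.08, 0.07, 2.92, 0, 0, -0.001, 0, 0, 1, 0, 0, 0, 0, 0, 1, 0, 0, 0, 0, 0.01, 1, 0, 0, 0]
-- 6 rowsTraceback (most recent call last):
  File "wt.py", line 7, in <module>
    b=k&(P[:,2]>lo)&(P[:,2]<hi); print(n,nm,b.sum(),*rect(P[b]),np.percentile(P[b,2],[5,50,95]).round(4))
                                                                ~~~~~~~~~~~~~^^^^^^^^^^^^^^^^^^
    return _quantile_unchecked(
        a, q, axis, out, overwrite_input, method, keepdims, weights)
    return _ureduce(a,
                    func=_quantile_ureduce_func,
    ...<5 lines>...
                    overwrite_input=overwrite_input,
                    method=method)
    r = func(a, **kwargs)
    result = _quantile(arr,
                       quantiles=q,
    ...<2 lines>...
                       out=out,
                       weights=wgt)
    slices_having_nans = np.isnan(arr[-1, ...])
                                  ~~~^^^^^^^^^
IndexError: index -1 is out of bounds for axis 0 with size 0
```

carry_out(
  motion=[0, 0, 3, 0, 0, 0, 0, 0, 3, 0, 0, 0, 0.05, 0.05, 3, 0, 0, 0, 0, 0, 1.5, 0, 0, 0, 0, 0, 0.8, 0, 0, 0, 0, 0, 0.3, 0, 0, 0, 0, 0, 0, 0, 0, 0],
)

```text
clock: 43.85
tool_pos: [0.4647, 0.0222, 0.1685]
eef_rot: [0.685, 0.729, 0.0, 0.0]
contact_force: [-0.1, -0.2, -4.5]
opening: 0.156
```

carry_out(
  motion=[0, 0, 0.1, 0, 0, 0, 0, 0, 0.1, 0, 0, 0, 0, 0, 0, 0, 0, 0],
)

```text
clock: 44.22
tool_pos: [0.4644, 0.0224, 0.1663]
eef_rot: [0.684, 0.729, 0.0, 0.0]
contact_force: [0.1, -0.1, -3.8]
opening: 0.152
```

carry_out(
  motion=[0, 0, 0.1, 0, 0, 0, 0, 0, 0, 0, 0, 0],
)

```text
clock: 44.48
tool_pos: [0.4643, 0.0224, 0.1651]
eef_rot: [0.684, 0.729, -0.0, -0.0]
contact_force: [0.2, 0.7, -4.3]
opening: 0.152
```

carry_out(
  motion=[0, 0, 0.1, 0, 0, 0, 0, 0, 0, 0, 0, 0],
)

```text
clock: 44.72
tool_pos: [0.4643, 0.0224, 0.1646]
eef_rot: [0.684, 0.729, 0.0, 0.0]
contact_force: [-1.7, 0.0, 3.0]
opening: 0.149
```

carry_out(
  motion=[0, 0, 0, 0, 0, 0, 0, 0, 0, 0, 0, 0, 0, 0, 0, 0, 0, 0, 0, 0, 0, 0, 0, 0],
  hand=4,
)

```text
clock: 45.22
tool_pos: [0.4645, 0.0224, 0.1642]
eef_rot: [0.684, 0.729, 0.0, 0.0]
contact_force: [-1.0, 0.2, 0.5]
opening: 0.453
```

carry_out(
  motion=[0, 0, -1, 0, 0, 0, 0, 0, -2, 0, 0, 0, 0, 0, -3, 0, 0, 0, 0, 0, -4, 0, 0, 0, 0, 0, -4, 0, 0, 0, 4, 0, -2, 0, 0, 0, 4, 0, 0, 0, 0, 0, 4, 0, 0, 0, 0, 0],
)

```text
clock: 46.22
tool_pos: [0.4566, 0.1431, 0.3253]
eef_rot: [0.685, 0.729, 0.001, 0.0]
contact_force: [-0.4, 0.2, 0.6]
opening: 0.451
```

carry_out(
  motion=[4, 0, 0, 0, 0, 0, 4, 0, 0, 0, 0, 0, 4, 0, 0, 0, 0, 0, 0, 0, 0, 0, 0, 0],
)

```text
clock: 46.72
tool_pos: [0.4481, 0.2655, 0.3249]
eef_rot: [0.682, 0.731, 0.001, -0.001]
contact_force: [-0.7, 0.4, -0.2]
opening: 0.455
```

```bash
python3 - <<'E'
from near import *
from ups import find
for n in ['top','scene']:
    p=snap(n); save(p,n+'3'); h=cv2.cvtColor(p['frame'],cv2.COLOR_RGB2HSV)
    P,u,v=cloud(p); c=(np.hypot(P[:,0]-.464,P[:,1]-.022)<.09); k=c&((h[v,u,0]<8)|(h[v,u,0]>172))&(h[v,u,1]>130)
    for nm,lo,hi in [('base',.052,.07),('bar',.115,.14)]:
        b=k&(P[:,2]>lo)&(P[:,2]<hi); print(n,nm,b.sum(),*rect(P[b]),np.percentile(P[b,2],[5,50,95]).round(4))
    b=(h[v,u,0]>100)&(h[v,u,0]<125)&(h[v,u,1]>120)&(np.hypot(P[:,0]-.464,P[:,1]-.022)<.11)&(P[:,2]<.06)&(P[:,2]>.04)
    for q in (P[b&(P[:,1]>.022)],P[b&(P[:,1]<.022)]): print(n,'blue',*rect(q),np.percentile(q[:,2],[5,50,95]).round(4))
for t in ['rack','jar_a','wash_a','freezer_box']: find(t)
f=lambda a:cv2.imread('pics/%s3.png'%a)
s=cv2.resize(f('scene')[190:330,200:500],None,fx=2.6,fy=2.6); t=cv2.resize(f('top')[200:310,160:500],(780,252))
cv2.imwrite('pics/fin.png',np.vstack([cv2.resize(s,(780,340)),t]))
E
```

```text
top base 543 [463.6  23.6] [135.4  37.6] -86.2 [0.054  0.0579 0.0623]
top bar 291 [463.2  23.9] [99.8 13.1] -86.3 [0.1189 0.1294 0.1337]
top blue [458.8  65.1] [86. 56.] 3.8 [0.042  0.0459 0.0496]
top blue [464.9 -22.1] [84.8 56.1] 3.7 [0.042  0.0459 0.0499]
scene base 730 [466.5  24.1] [141.3  42.4] -87.3 [0.0538 0.0584 0.0638]
scene bar 338 [466.7  24.7] [97.3 16.3] -85.8 [0.1168 0.1276 0.1329]
scene blue [459.6  67.3] [93.4 59.7] 1.9 [0.0418 0.0465 0.0501]
scene blue [467.9 -23.8] [89.5 61.3] 6.4 [0.0435 0.047  0.0498]
scene rack 0.59 [632.4 480.9] [152.2  58. ] 53.6 z 0.182
top jar_a 0.75 [ 339.5 -197.4] [28.5 28.4] -40.8 z 0.054
scene jar_a 0.69 [580.  377.1] [31.6 29.9] 3.3 z 0.053
scene jar_a 0.49 [ 342.5 -198.1] [33.6 30.5] 89.7 z 0.054
scene jar_a 0.44 [413.4 316.8] [87.8 49.9] -3.1 z 0.047
scene wash_a 0.79 [598.5 436.6] [72.  10.6] -75.3 z 0.182
scene wash_a 0.48 [ 593.2 -457.7] [140.  130.3] 69.8 z 0.064
top freezer_box 0.93 [ 593.4 -456.1] [134.2 131.8] -19.8 z 0.065
scene freezer_box 0.92 [ 594.1 -455. ] [139.1 131.1] 69.0 z 0.064
```

View pics/fin.png

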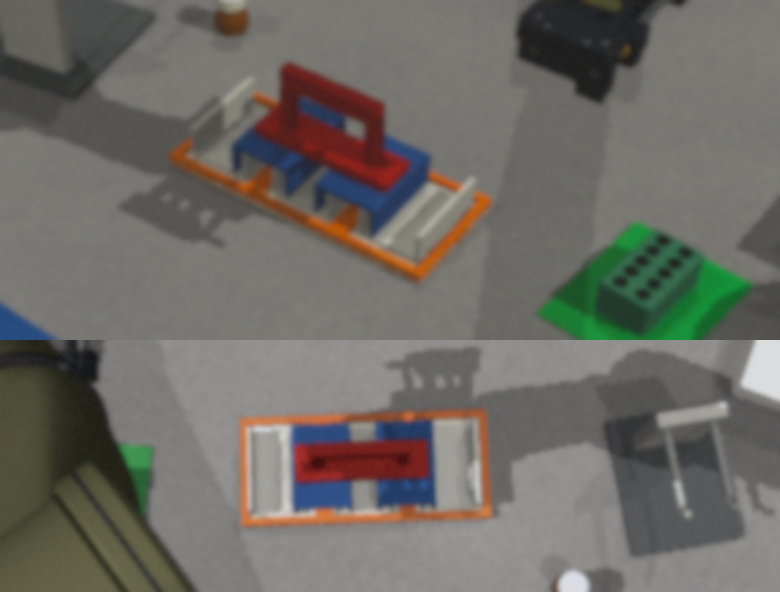

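The picture shows the weight upright across both interlocked blue channels, all three aluminium channels in their slots, the rack on the mat and the hooks empty. I'm handing the job in.

```bash
python3 -c "
from plant import workorder; print(workorder.finish_job())"
```

```text
the job is handed in; nothing more can be done
None
```

The job is done in the order asked and handed in at about 47 s of the 210 s allowed.

- **Rack:** I moved it from the tray to the middle of the mat, where it stands upright.
- **Aluminium channels:** All three lie open-up in their slots, within about 1.5 mm of centre, with their tops at 42 mm. That means flat on the tray floor.
- **Blue channels:** Both were present and both are interlocked between the aluminium ones, with tops at 46 mm (fully seated). Their ends are flush to about 1 mm.
- **Weight:** I lifted it off the hooks and set it across both blue channels. Its centre is within about 3 mm of the tray's middle and its yaw within about 1° of the tray's. The base top reads about 58 mm, as it should.
- **Bystanders:** The jars, wash bottle and freezer box read the same positions at the end as at the start, within a few millimetres. No channel was seen knocked aside.

**Checks that disagreed or failed:** The last top and scene readings of the weight differ by about 3 mm in x, roughly the calibration error. In the last check the rack search hit only the wash bottle; the rack itself turned up under "jar" at its correct place on the mat and shows in the final picture. One script crashed while I checked the weight in the air; it only measured, so nothing moved.

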